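# Red terminal cup into the empty ring at the continuity tester

### The arm

A 6-joint arm with a two-finger parallel gripper is mounted at the origin on the work surface. World frame = base frame: x ahead of the robot, y to its left, z up, the work surface at z = 0. Lengths are in m, angles in degrees, forces in N, time in s.
With the tool pointing down it reaches from about 0.4 to 0.825 m from the base axis. Payload 7 kg.
Tool frame: the origin (TCP) lies between the finger pads; the fingertips stand 19 mm ahead of it and the grasp point (between the pads) is the TCP; z points along the fingers, y is the line along which they close (so a half turn about z gives the same grasp; the last joint's range is limited). The gripper opens to 88 mm and grips with 3 to 60 N. Pads are 19 mm wide; open, the fingers measure 130 mm over their backs; the gripper's body (78 mm by 193 mm) begins 47 mm behind the grasp point.
Start: joints at [-60.499, 20.546, 0.682, 0, -70.136, -16.507], TCP at [0.152, -0.658, 0.246] pointing down, gripper open.
Joint ranges: [-176.03, 176.03], [-82.01, 121.73], [-58.28, 71.71], [-173.87, 95.51], [-174.79, -0.11], [-173.66, 173.66]. Speed limits (degrees/s): [136.94, 136.94, 172.46, 180, 180, 180].

### API

Orientations are given as [roll, pitch, yaw] about the fixed x, y, z axes, in that order (R = Rz(yaw) Ry(pitch) Rx(roll)).
In Python, from plant import get_obs, snapshot, close_job, spot_in, spot_point gives the robot as it stands.
- The arm moves only by the tool play_rows, never from a script. Its argument "plan" is a list of rows, each a list of 6 numbers: the shift along the tool's x, y, z in cm, then the turn, a rotation vector about the tool's x, y, z in degrees. A call has 1 to 20 rows; each row shifts and turns the commanded pose from where the row before left it, along the tool's axes as they then stand; what a row does not reach is not made up. A row lasts 1/12 s, in which the tool goes at most 41.7 mm and 7.16 degrees, less where a joint would pass 70% of its speed; a pose out of reach is approached as far as the arm can. A call is refused whole if a number of a shift passes 4.17 or a number of a turn 7.16, either way. A call with a gripper value outside its range is refused whole. "grip" is the finger opening in cm, from 0 to 8.76, set as the call begins (left out, the last holds). The fingers move at their own pace and stop on an object; the grip force is fixed at half the most. Time passes only in rows, so rows that do not move let the fingers close. It gives the time, the measured TCP pose, the force, the opening and the grip force at its end, in the units of the state.
- get_obs(): the state, without advancing time (a new reading comes with each control period).
- snapshot(name): name is "scene" or "side" or "wrist"; returns a dict with "frame" (400x640x3 uint8, red, green, blue), "fx", "fy", "cx", "cy" (pixels), "position" and "attitude" of the camera in the world. Camera axes: x right, y down, z forward; pixel columns grow to the right and rows downward; lengths in m; the calibration is good to about 2 mm. A picture is of the moment at which its call begins. There is no depth.
- close_job(): hands the job in; it is judged then, once.
Trained networks look in the newest picture that a camera, given by its name, has taken for a name from the list of things; names that differ only in an ending like _2 or _b are one class to them, and where a whole thing is asked for, a point or a joint stands for the part that bears it (a point fixed in the world has none). Each returns a list of dicts, best first, with "score" (0 to 1); they miss things now and then, are a little off and sometimes report something else, mostly with a low value. They report only what shows in the picture. A call takes as long as a camera call. They do not tell look-alikes from the thing itself.
- spot_in(camera, thing): "position" ([x, y, z] in m, in world coordinates, good to about 4 mm: the middle of the surface that is visible of it).
- spot_point(camera, thing): "position" ([x, y, z] in m, in world coordinates, good to about 4 mm: a listed point, or the origin of a listed thing).
The state is a dict: "clock": time; "joint_pos": joint angles; "qvel": joint speeds; "tau": joint torques, N m; "tool_pos": TCP position; "orientation": TCP orientation; "force": force on the tool from outside, world axes, zero at the start; "moment": the same for the moment, N m; "opening": finger opening in m; "gripper_force": force on a finger pad.
Only numpy, scipy, OpenCV 4.12 (cv2) and the standard library are available. Lean on these libraries where they do the work, as an engineer would, in place of code of your own. Each camera call takes 0.05 s, during which the arm holds its last target. There are 200 camera calls.

### The job

Take the empty red round-bottomed terminal cup out of the black storage board and lower it into the empty ring stand, so that it sits upright and centred, all the way down in the ring, before you let go. Leave the green cup in the board and the grey cup in the other ring stand where they are.

Things in the scene. Friction and masses are not known exactly. Their poses are not given: they have to be found in the camera images.
- cup_red: Empty red plastic cup, weighted round bottom, upright in a well of a fixed black board (100 x 220 x 14 mm; the green cup in its other well). 64 mm high, 56 mm outside diameter, about 0.14 kg. Lower 28 mm a hemisphere, upper 36 mm a straight wall 3 mm thick: grip across its outside, from above. Origin: lowest point of the bottom, on the axis, at first about 7 mm above the table; z up the axis.
- ring_empty_mouth (a point): Empty ring stand, fixed: blue base 90 x 90 x 10 mm, three short posts, steel ring 64 mm outside, 44 mm inside diameter, 8 mm thick, top face 50 mm above the table. Point: centre of the opening, level with the top face. A seated cup's lowest point lies about 11 mm below it. A like stand with the grey cup is at least 130 mm away; which place is empty varies.
- cup_green: Green cup brim-full of brass terminals, same shape as the red cup (56 mm outside diameter, 64 mm high), in the other well of the black board, 110 mm from the red cup: leave it. Origin: lowest point of its bottom.
- cup_grey: Grey cup brim-full of brass terminals, same shape as the red cup (56 mm outside diameter, 64 mm high), seated in the other ring stand, its rim about 103 mm above the table: leave it. Origin: lowest point of its bottom.
Mind the look-alikes: they are no part of the job. Several things have the shape of the cup_grey; the one meant has the colours described above.

How it is judged (in metres and radians):
On the way:
1. the red cup is down in the empty ring (bottom at least 1 mm below the ring's top face, within 10 mm of centre, within 10 degrees of upright) while still held, so lowered and not dropped (horizontal distance between cup_red and ring_empty_mouth below 0.01 m and z of cup_red in the frame of ring_empty_mouth between -0.018 and -0.001 m and angle between cup_red's own z axis and vertical below 0.175 rad and contact force between cup_red and the fingers above 0.5 N), for 0.1 s.
At the end, for the whole second after the job is handed in: The red cup rests in the ring that was empty: axis within 10 mm of the ring's centre, within 10 degrees of upright, its bottom 7 to 18 mm below the ring's top face, released and at rest (under 20 mm/s). The green and grey cups are within 20 mm of where they started and within 20 degrees of upright (horizontal distance between cup_red and ring_empty_mouth below 0.01 m and z of cup_red in the frame of ring_empty_mouth between -0.018 and -0.007 m and angle between cup_red's own z axis and vertical below 0.175 rad and linear speed of cup_red below 0.02 m/s and distance of each of cup_green, cup_grey from where it was at the start of the episode below 0.02 m and angle between each of cup_green, cup_grey's own z axis and vertical below 0.35 rad and contact force between cup_red and the fingers below 0.05 N); the robot touches nothing.
It fails at once if the green cup is moved more than 20 mm or tipped more than 20 degrees (distance of cup_green from where it was at the start of the episode above 0.02 m or angle between cup_green's own z axis and vertical above 0.35 rad).
It fails at once if the grey cup is moved more than 20 mm or tipped more than 20 degrees (distance of cup_grey from where it was at the start of the episode above 0.02 m or angle between cup_grey's own z axis and vertical above 0.35 rad).
It also fails if it takes over 32 s, if anything falls off the work surface, if the arm or the gripper's body presses on something with over 40 N, if the wrist force passes 120 N, or if a joint passes its speed limit or range.

## Working session

There is one attempt and no reset: what is moved stays moved. The work goes in short steps, Python scripts to look and compute and a tool call to move; the robot and the scene stay as the last step left them, time stands still between calls to the robot, and variables do not carry over. Pictures are saved under pics/ and viewed, at most 10 in all, crops included, and the job is handed in when it is done.

Besides the shell and the picture viewer there is one more tool, called after "Call:" as a command line: name --pt "numbers of a row" for each row, then --argument value for the rest. play_rows: Moves the arm, as the interface text tells. Its arguments: {"type":"object","properties":{"plan":{"type":"array","items":{"type":"array","items":{"type":"number"}}},"grip":{"type":"number"}},"required":["plan"]}

```bash
mkdir -p pics
cat > h.py <<'E'
import cv2, numpy as np
from plant import *
def save(cam,fn):
    s=snapshot(cam); cv2.imwrite('pics/'+fn,s['frame'][:,:,::-1]); return s
def proj(s,p):
    from scipy.spatial.transform import Rotation as R
    a=np.array(s['attitude'],float)
    M=a if a.shape==(3,3) else (R.from_quat(a) if a.size==4 else R.from_euler('xyz',a,degrees=True)).as_matrix()
    c=M.T@(np.array(p)-s['position']); return [round(float(v)) for v in (s['fx']*c[0]/c[2]+s['cx'], s['fy']*c[1]/c[2]+s['cy'])]
E
python3 - <<'E'
from h import *
S={c:save(c,c+'1.png') for c in ('scene','side')}
for c in S:
    print(c,S[c]['position'],S[c]['attitude'])
    for t in ('cup_red','ring_empty_mouth','cup_green','cup_grey'):
        for d in spot_point(c,t)[:3]:
            print(t,np.round(d['position'],4),round(d['score'],2),proj(S[c],d['position']))
print(get_obs())
E
```

```text
scene [ 1.04591733 -0.43573111  0.55658076] [-123.97822482    0.51037497   51.81824647]
cup_red [0.5498 0.198  0.0067] 0.75 [399, 210]
ring_empty_mouth [ 0.595  -0.2528  0.0529] 0.63 [252, 289]
cup_green [0.5059 0.0942 0.0058] 0.9 [358, 217]
cup_grey [ 0.3744 -0.1283  0.0013] 0.96 [256, 228]
cup_grey [ 0.6267 -0.0313 -0.0011] 0.92 [353, 267]
cup_grey [ 0.4977 -0.0819  0.0396] 0.59 [299, 232]
side [ 0.10995248 -0.59496158  0.50308415] [-121.10084385   -1.05538257  -32.8401876 ]
cup_red [0.5514 0.1979 0.0071] 0.79 [297, 183]
cup_red [ 0.5032 -0.0818  0.0372] 0.37 [345, 234]
ring_empty_mouth [ 0.5976 -0.2509  0.0549] 0.64 [445, 258]
cup_green [0.5112 0.1023 0.0054] 0.6 [302, 205]
cup_grey [ 0.3679 -0.1305  0.0018] 0.94 [299, 287]
cup_grey [ 0.6238 -0.0262 -0.0023] 0.93 [374, 220]
cup_grey [ 0.5044 -0.083   0.0368] 0.76 [346, 234]
{'clock': 0.5, 'joint_pos': array([-6.04985625e+01,  2.05478227e+01,  6.78672376e-01, -1.13714821e-03,
       -7.01334211e+01, -1.65087178e+01]), 'qvel': array([ 0.00101139, -0.08842083,  0.04354287, -0.10495067, -0.06257947,
       -0.05642015]), 'tau': array([ 1.41792705e-03, -5.81798530e+01,  2.93068635e+01,  6.99706480e+00,
        1.18768914e-02, -4.19856678e-05]), 'tool_pos': array([ 0.15175514, -0.6576818 ,  0.24551614]), 'orientation': array([ 1.79997231e+02,  2.94665851e-04, -1.67007667e+02]), 'force': array([-0.6619845 ,  0.75532704,  0.07357028]), 'moment': array([ 0.01579268, -0.00396835,  0.03627345]), 'gripper_force': 0.0, 'opening': 0.08770439785367745}
```

View pics/scene1.png

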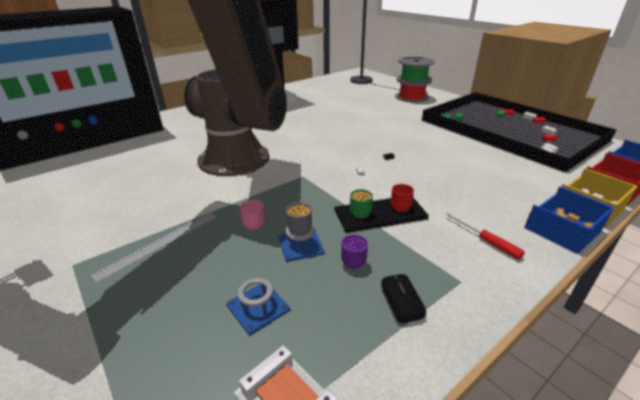

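View pics/side1.png

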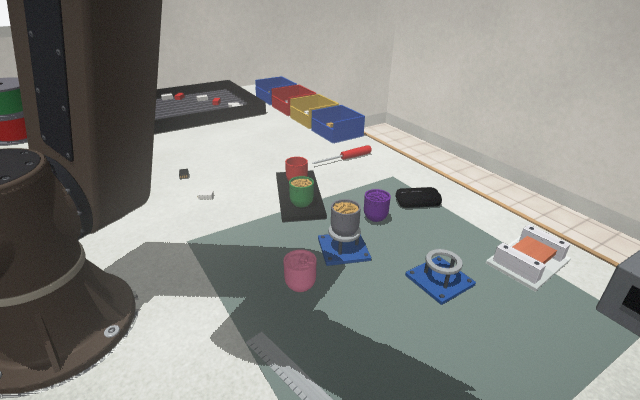

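The pictures agree with the networks. Red cup at scene (402,198), green at (360,203), the empty ring at (255,292) and the grey cup in its stand at (299,220). The pink and purple cups are look-alikes. I'll set out toward the red cup.

Call:
play_rows --pt "-2.4 2.1 0 0 0 0" --pt "-2.4 2.1 0 0 0 0" --pt "-2.4 2.1 0 0 0 0" --pt "-2.4 2.1 0 0 0 0" --pt "-2.4 2.1 0 0 0 0" --pt "-2.4 2.1 0 0 0 0" --pt "-2.4 2.1 0 0 0 0" --pt "-2.4 2.1 0 0 0 0" --pt "-2.4 2.1 0 0 0 0" --pt "-2.4 2.1 0 0 0 0" --pt "-2.4 2.1 0 0 0 0" --pt "-2.4 2.1 0 0 0 0" --pt "-2.4 2.1 0 0 0 0" --pt "-2.4 2.1 0 0 0 0" --pt "-2.4 2.1 0 0 0 0" --pt "-2.4 2.1 0 0 0 0" --pt "0 0 0 0 0 -6.75" --pt "0 0 0 0 0 -6.75" --pt "0 0 0 0 0 -6.75" --pt "0 0 0 0 0 -6.75" --grip 8.76

```text
clock: 2.17
tool_pos: [0.4506, -0.2436, 0.2457]
orientation: [-180.0, 0.0, -139.6]
force: [0.2, 0.4, -0.2]
opening: 0.0876
gripper_force: 0.0
```

Call:
play_rows --pt "0 0 0 0 0 -6.75" --pt "0 0 0 0 0 -6.75" --pt "0 0 0 0 0 -6.75" --pt "0 0 0 0 0 -6.75" --pt "0 0 0 0 0 0"

```text
clock: 2.58
tool_pos: [0.4504, -0.244, 0.2457]
orientation: [-180.0, 0.0, -112.7]
force: [0.1, 0.2, -0.5]
opening: 0.0874
gripper_force: 0.0
```

Call:
play_rows --pt "-3.19 0.56 0 0 0 0" --pt "-3.19 0.56 0 0 0 0" --pt "-3.19 0.56 0 0 0 0" --pt "-3.19 0.56 0 0 0 0" --pt "-3.19 0.56 0 0 0 0" --pt "-3.19 0.56 0 0 0 0" --pt "-3.19 0.56 0 0 0 0" --pt "-3.19 0.56 0 0 0 0" --pt "-3.19 0.56 0 0 0 0" --pt "-3.19 0.56 0 0 0 0" --pt "-3.19 0.56 0 0 0 0" --pt "-3.19 0.56 0 0 0 0" --pt "-3.19 0.56 0 0 0 0" --pt "-3.19 0.56 0 0 0 0" --pt "0 0 0 0 0 0" --pt "0 0 0 0 0 0"

```text
clock: 3.92
tool_pos: [0.5528, 0.1993, 0.245]
orientation: [180.0, -0.0, -113.1]
force: [0.2, 0.0, -0.3]
opening: 0.0875
gripper_force: 0.0
```

Run:
```python
from h import *
s=save('wrist','w1.png'); print(s['position'],s['attitude'])
for t in ('cup_red','cup_green'):
    for d in spot_point('wrist',t)[:2]: print(t,np.round(d['position'],4),round(d['score'],2),proj(s,d['position']))
o=get_obs(); print(o['tool_pos'],o['orientation'],o['clock']); 
# rim circle top at z=.071
for c in ((.5506,.198),(.5085,.098)): print(proj(s,(*c,.071)))
```

```text
[0.52312573 0.13220141 0.38417756] [ 1.64301395e+02 -2.31919910e-02  1.56870460e+02]
cup_red [0.5448 0.2001 0.0091] 0.86 [329, 177]
cup_green [0.5094 0.0988 0.0118] 0.63 [323, 92]
[0.55251696 0.19712213 0.24554218] [ 1.79991497e+02 -1.60020264e-02 -1.13131455e+02] 4.0667
[324, 187]
[324, 85]
```

View pics/w1.png

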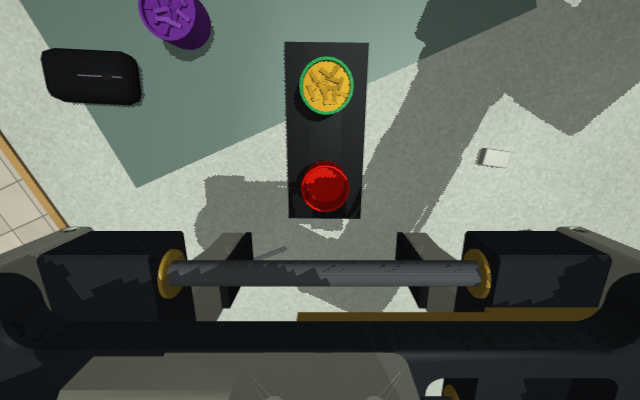

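The wrist view shows the red rim centred at (325,187) and the green rim at (326,85). My estimate of the red cup (0.5505, 0.198) projects to (324,187), so it holds. I'll shift 2 mm in tool y, then descend.

Call:
play_rows --pt "0 0.2 0 0 0 0" --pt "0 0 2 0 0 0" --pt "0 0 2 0 0 0" --pt "0 0 2 0 0 0" --pt "0 0 2 0 0 0" --pt "0 0 2 0 0 0" --pt "0 0 2 0 0 0" --pt "0 0 2 0 0 0" --pt "0 0 1.5 0 0 0" --pt "0 0 1.5 0 0 0" --pt "0 0 1 0 0 0" --pt "0 0 1 0 0 0" --pt "0 0 0 0 0 0" --pt "0 0 0 0 0 0"

```text
clock: 5.23
tool_pos: [0.5509, 0.1982, 0.0556]
orientation: [180.0, -0.0, -113.0]
force: [1.0, 1.4, 0.2]
opening: 0.0873
gripper_force: 0.0
```

Call:
play_rows --pt "0 0 0 0 0 0" --pt "0 0 0 0 0 0" --pt "0 0 0 0 0 0" --pt "0 0 0 0 0 0" --pt "0 0 0 0 0 0" --pt "0 0 0 0 0 0" --pt "0 0 0 0 0 0" --pt "0 0 0 0 0 0" --pt "0 0 0 0 0 0" --pt "0 0 0 0 0 0" --grip 5.0

```text
clock: 6.07
tool_pos: [0.5512, 0.1986, 0.0558]
orientation: [-180.0, 0.0, -113.0]
force: [0.2, -0.2, 3.1]
opening: 0.0554
gripper_force: 30.0
```

Call:
play_rows --pt "0 0 -0.5 0 0 0" --pt "0 0 -1 0 0 0" --pt "0 0 -1.5 0 0 0" --pt "0 0 -2 0 0 0" --pt "0 0 -2 0 0 0" --pt "0 0 -2 0 0 0" --pt "0 0 -2 0 0 0" --pt "0 0 -2 0 0 0" --pt "0 0 -2 0 0 0" --pt "0 0 -2 0 0 0" --pt "0 0 -1 0 0 0" --pt "0 0 -1 0 0 0" --pt "0 0 0 0 0 0"

```text
clock: 7.15
tool_pos: [0.5514, 0.1988, 0.2475]
orientation: [-179.9, 0.1, -113.0]
force: [0.9, -0.1, -1.8]
opening: 0.0552
gripper_force: 30.0
```

Call:
play_rows --pt "1 -0.5 0 0 0 0" --pt "2.1 -1.15 0 0 0 0" --pt "2.1 -1.15 0 0 0 0" --pt "2.1 -1.15 0 0 0 0" --pt "2.1 -1.15 0 0 0 0" --pt "2.1 -1.15 0 0 0 0" --pt "2.1 -1.15 0 0 0 0" --pt "2.1 -1.15 0 0 0 0" --pt "2.1 -1.15 0 0 0 0" --pt "2.1 -1.15 0 0 0 0" --pt "2.1 -1.15 0 0 0 0" --pt "2.1 -1.15 0 0 0 0" --pt "2.1 -1.15 0 0 0 0" --pt "2.1 -1.15 0 0 0 0" --pt "2.1 -1.15 0 0 0 0" --pt "2.1 -1.15 0 0 0 0" --pt "2.1 -1.15 0 0 0 0" --pt "2.1 -1.15 0 0 0 0" --pt "2.1 -1.15 0 0 0 0" --pt "0.9 -0.6 0 0 0 0"

```text
clock: 8.82
tool_pos: [0.5953, -0.2547, 0.2435]
orientation: [179.8, -0.1, -113.1]
force: [0.1, 0.9, -1.7]
opening: 0.0555
gripper_force: 30.0
```

Call:
play_rows --pt "0 0 0 0 0 0" --pt "0 0 0 0 0 0" --pt "0 0 0 0 0 0"

```text
clock: 9.07
tool_pos: [0.5959, -0.2516, 0.2447]
orientation: [179.9, -0.0, -113.0]
force: [-0.6, -0.1, -0.7]
opening: 0.0554
gripper_force: 30.0
```

Run:
```python
from h import *
for c in ('wrist','side','scene'):
    s=save(c,c+'3.png')
    for t in ('ring_empty_mouth','cup_red'):
        for d in spot_point(c,t)[:2]: print(c,t,np.round(d['position'],4),round(d['score'],2),proj(s,d['position']))
    print([proj(s,(.596+.032*np.cos(a),-.252+.032*np.sin(a),.05)) for a in np.arange(0,6.2,np.pi/2)])
o=get_obs(); print(o['tool_pos'],o['orientation'],o['clock'],o['opening'])
```

```text
wrist ring_empty_mouth [ 0.6002 -0.2513  0.049 ] 0.62 [320, 187]
wrist cup_red [ 0.5968 -0.2515  0.1943] 0.67 [321, 229]
[[299, 195], [333, 208], [347, 175], [312, 161]]
side ring_empty_mouth [ 0.5979 -0.2513  0.0537] 0.76 [445, 258]
side cup_red [ 0.5957 -0.2537  0.1973] 0.96 [461, 188]
[[457, 254], [431, 251], [431, 267], [458, 271]]
scene ring_empty_mouth [ 0.5971 -0.2542  0.0492] 0.75 [253, 292]
scene cup_red [ 0.596  -0.2505  0.1976] 0.9 [243, 226]
[[262, 301], [268, 282], [245, 280], [237, 299]]
[ 0.59644718 -0.25175221  0.24571799] [-1.79988696e+02  5.43864075e-03 -1.12977088e+02] 9.5167 0.0553942754104665
```

View pics/wrist3.png

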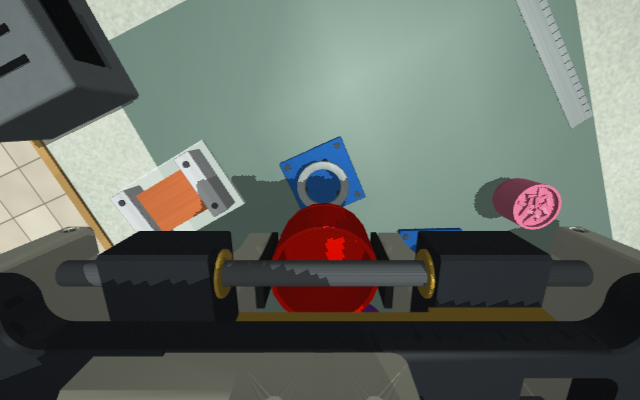

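The wrist view shows the ring's outer edge spanning columns 297–348, top at row 161. That matches my projected circle at (0.596, -0.252). The cup hangs centred above it, with its bottom at about z = 0.197. I'll lower to just above the seat, then go in small steps.

Call:
play_rows --pt "0 0 1 0 0 0" --pt "0 0 1.5 0 0 0" --pt "0 0 2 0 0 0" --pt "0 0 2 0 0 0" --pt "0 0 2 0 0 0" --pt "0 0 2 0 0 0" --pt "0 0 1.5 0 0 0" --pt "0 0 1 0 0 0" --pt "0 0 0.5 0 0 0" --pt "0 0 0.5 0 0 0" --pt "0 0 0.5 0 0 0" --pt "0 0 0.4 0 0 0" --pt "0 0 0.3 0 0 0" --pt "0 0 0 0 0 0" --pt "0 0 0 0 0 0"

```text
clock: 10.77
tool_pos: [0.5965, -0.2521, 0.0938]
orientation: [-180.0, 0.0, -113.0]
force: [0.6, 0.7, -1.4]
opening: 0.0555
gripper_force: 30.0
```

Call:
play_rows --pt "0 0 0.1 0 0 0" --pt "0 0 0.1 0 0 0" --pt "0 0 0.1 0 0 0" --pt "0 0 0.1 0 0 0" --pt "0 0 0 0 0 0" --pt "0 0 0 0 0 0"

```text
clock: 11.27
tool_pos: [0.5965, -0.252, 0.0896]
orientation: [-180.0, 0.0, -113.0]
force: [-0.0, 0.8, -2.0]
opening: 0.0554
gripper_force: 30.0
```

Call:
play_rows --pt "0 0 0.1 0 0 0" --pt "0 0 0.05 0 0 0" --pt "0 0 0 0 0 0" --pt "0 0 0 0 0 0"

```text
clock: 11.6
tool_pos: [0.597, -0.252, 0.0886]
orientation: [-179.9, 0.0, -113.0]
force: [1.1, 2.5, 3.2]
opening: 0.0555
gripper_force: 30.0
```

Run:
```python
from h import *
for c in ('side','scene'):
    s=save(c,c+'4.png')
    for t in ('ring_empty_mouth','cup_red'):
        for d in spot_point(c,t)[:1]: print(c,t,np.round(d['position'],4),round(d['score'],2))
    if c=='side': cv2.imwrite('pics/crop4.png',cv2.resize(s['frame'][180:310,370:530,::-1],None,fx=4,fy=4))
print(get_obs()['force'])
```

```text
side ring_empty_mouth [ 0.5988 -0.2518  0.0512] 0.95
side cup_red [ 0.596  -0.2522  0.0396] 0.93
scene ring_empty_mouth [ 0.5957 -0.2521  0.0513] 0.68
scene cup_red [ 0.602  -0.2508  0.0401] 0.43
[0.90235339 3.05518648 4.60462815]
```

View pics/crop4.png

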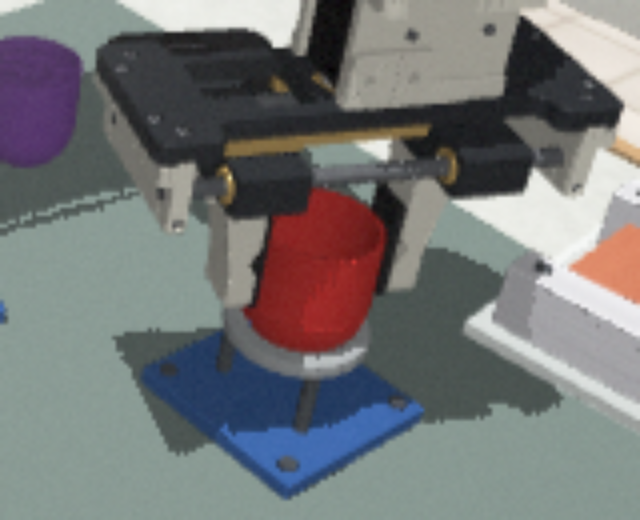

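The crop shows the red cup upright in the ring at about (315,345), and the contact force is starting to rise. It pushes slightly toward +y, so I'll nudge 0.5 mm that way and press a little deeper.

Call:
play_rows --pt "-0.05 0 0.05 0 0 0" --pt "0 0 0.03 0 0 0" --pt "0 0 0 0 0 0" --pt "0 0 0 0 0 0"

```text
clock: 12.23
tool_pos: [0.5973, -0.2517, 0.088]
orientation: [-179.9, 0.0, -113.0]
force: [1.2, 3.6, 7.4]
opening: 0.0552
gripper_force: 30.0
```

Call:
play_rows --pt "0 0 0 0 0 0" --pt "0 0 0 0 0 0" --pt "0 0 0 0 0 0" --pt "0 0 0 0 0 0" --pt "0 0 0 0 0 0" --pt "0 0 0 0 0 0" --pt "0 0 0 0 0 0" --pt "0 0 0 0 0 0" --pt "0 0 0 0 0 0" --pt "0 0 0 0 0 0" --grip 8.6

```text
clock: 13.07
tool_pos: [0.5966, -0.2516, 0.0873]
orientation: [180.0, 0.0, -113.0]
force: [1.0, 0.4, -0.1]
opening: 0.0859
gripper_force: 0.0
```

Call:
play_rows --pt "0 0 -0.5 0 0 0" --pt "0 0 -1 0 0 0" --pt "0 0 -1.5 0 0 0" --pt "0 0 -2 0 0 0" --pt "0 0 -2 0 0 0" --pt "0 0 -2 0 0 0" --pt "0 0 -2 0 0 0" --pt "0 0 -2 0 0 0" --pt "0 0 -1 0 0 0" --pt "0 0 0 0 0 0" --pt "0 0 0 0 0 0" --pt "0 0 0 0 0 0"

```text
clock: 14.07
tool_pos: [0.596, -0.2514, 0.2263]
orientation: [179.9, 0.0, -113.0]
force: [-0.2, 0.7, -0.3]
opening: 0.0857
gripper_force: 0.0
```

Run:
```python
from h import *
for c in ('side','scene'):
    s=save(c,c+'5.png')
    for t in ('ring_empty_mouth','cup_red','cup_green'):
        for d in spot_point(c,t)[:1]: print(c,t,np.round(d['position'],4),round(d['score'],2))
    if c=='side': cv2.imwrite('pics/crop5.png',cv2.resize(s['frame'][130:310,250:530,::-1],None,fx=2.8,fy=2.8))
```

```text
side ring_empty_mouth [ 0.5964 -0.251   0.0534] 0.97
side cup_red [ 0.5973 -0.2515  0.0394] 0.89
side cup_green [0.5102 0.1027 0.0054] 0.62
scene ring_empty_mouth [ 0.5971 -0.2496  0.0487] 0.72
scene cup_red [ 0.5977 -0.2503  0.0387] 0.88
scene cup_green [0.506  0.0952 0.0061] 0.91
```

View pics/crop5.png

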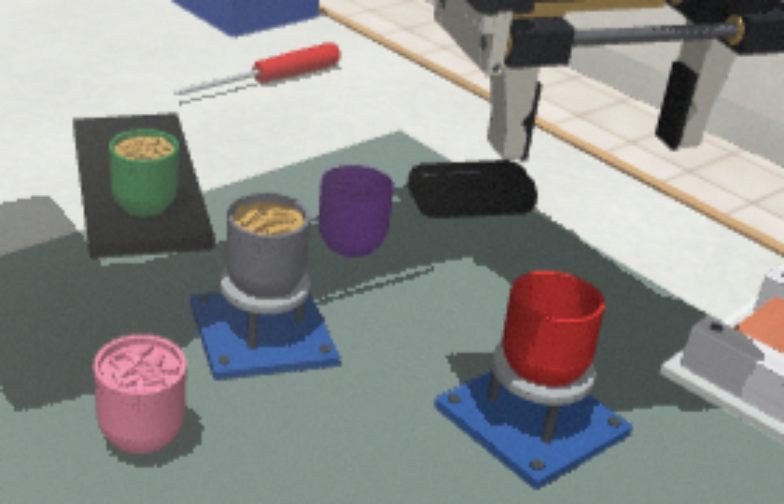

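The red cup sits in the ring (crop rim at (557,292)), and the green and grey cups are untouched. I'll check the tilt against the projected upright rim.

Run:
```python
from h import *
for c in ('side','scene'):
    s=snapshot(c); f=s['frame'].astype(int)
    m=((f[...,0]>90)&(f[...,1]<60)&(f[...,2]<60)).astype(np.uint8)
    p=proj(s,(.597,-.251,.07)); r=slice(p[1]-50,p[1]+50),slice(p[0]-50,p[0]+50)
    n=np.zeros_like(m); n[r]=m[r]
    # synthetic upright cup silhouette, part above the ring, several tilts along camera x
    from scipy.spatial.transform import Rotation as R
    A=R.from_euler('xyz',s['attitude'],degrees=True).as_matrix(); res=[]
    for t in range(-15,16,3):
        Q=R.from_rotvec(np.radians(t)*A[:,2]*[1,1,0]/np.linalg.norm(A[:2,2])).as_matrix()
        pts=[]
        for a in np.arange(0,6.28,.1):
            for z in (28,40,52,64): pts.append((28*np.cos(a),28*np.sin(a),z))
            for e in (.3,.6,.9): pts.append((28*np.cos(e)*np.cos(a),28*np.cos(e)*np.sin(a),28-28*np.sin(e)))
        P=np.array(pts)/1000-[0,0,.028]; P=P@Q.T+[.597,-.251,.067]
        h=cv2.convexHull(np.array([proj(s,q) for q in P],np.int32)); k=np.zeros_like(m); cv2.fillConvexPoly(k,h,1)
        res.append((t,round(float((k&n).sum()/(k|n).sum()),3)))
    print(c,n.sum(),res)
```

```text
side 1179 [(-15, 0.846), (-12, 0.861), (-9, 0.876), (-6, 0.885), (-3, 0.884), (0, 0.884), (3, 0.871), (6, 0.855), (9, 0.837), (12, 0.824), (15, 0.81)]
scene 1014 [(-15, 0.754), (-12, 0.763), (-9, 0.786), (-6, 0.806), (-3, 0.811), (0, 0.83), (3, 0.826), (6, 0.829), (9, 0.839), (12, 0.843), (15, 0.825)]
```

Run:
```python
from h import *
s=snapshot('scene')
im=cv2.resize(s['frame'][200:330,190:350,::-1],None,fx=5,fy=4.6) if 0 else cv2.resize(s['frame'][200:320,190:350,::-1],None,fx=5,fy=5)
o=np.array([190,200])
for z,r in ((.103,.028),(.067,.028)):
    p=np.array([(np.array(proj(s,(.597+r*np.cos(a),-.251+r*np.sin(a),z)))-o)*5+2 for a in np.arange(0,6.28,.2)],np.int32)
    for q in p: cv2.circle(im,tuple(int(v) for v in q),3,(255,255,0),-1)
cv2.imwrite('pics/c6.png',im)
```

```text
(no output)
```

View pics/c6.png

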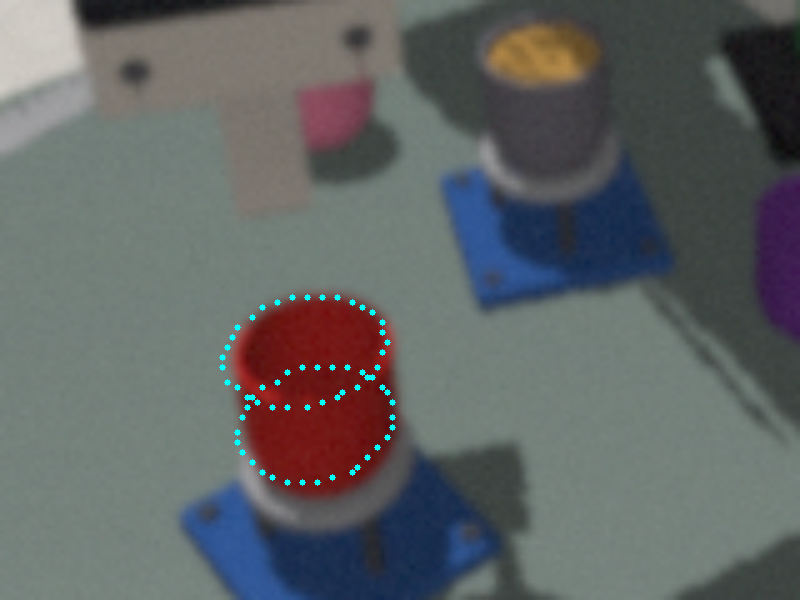

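The crop shows the rim centred at about x = 314 and the lower wall at about 321. Both sit 6–9 enlarged pixels off the prediction, nearly the same shift, so the tilt is only about 2°.

```bash
python3 -c "
from plant import *
print(close_job())"
```

```text
the job is handed in; nothing more can be done
None
```

The red cup was lowered while held into the empty ring stand, released there upright (about 2° tilt) and centred to about 1–2 mm by the cameras; the green and grey cups were left where they were, and the job is handed in, though no verdict was returned.

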